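# Pack the scrapers and park the caddy

### The arm

A 6-joint arm with a two-finger parallel gripper is mounted at the origin on the work surface. World frame = base frame: x ahead of the robot, y to its left, z up, the work surface at z = 0. Lengths are in mm, angles in rad, forces in N, time in s.
With the tool pointing down it reaches from about 275 to 1000 mm from the base axis. Payload 8.4 kg.
Tool frame: the origin (TCP) lies between the finger pads; the fingertips stand 11 mm ahead of it and the grasp point (between the pads) lies 8 mm behind it; z points along the fingers, y is the direction in which the jaws open and shut (so a half turn about z gives the same grasp; the last joint's range is limited). The gripper opens to 85 mm and grips with 20 to 120 N. Pads are 22 mm wide; open, the fingers measure 114 mm over their backs; the gripper's body (76 mm by 85 mm) begins 54 mm behind the grasp point. The pads swing forward as they close: fully open they stand 13 mm farther back than shut.
Start: joints at [-1.236, 0.353, 1.633, -0, 1.155, -0.002], TCP at [206.541, -589.889, 242.281] pointing down, gripper open.
Joint ranges: [-2.63, 2.63], [-0.92, 2.1], [0.06, 2.66], [-1.3, 4.44], [0, 2.69], [-3.02, 3.02]. Speed limits (rad/s): [2.22, 2.22, 2.79, 3.14, 3.14, 3.14].

### API

Orientations are given as [roll, pitch, yaw] about the fixed x, y, z axes, in that order (R = Rz(yaw) Ry(pitch) Rx(roll)).
In Python, from rig import r, eyes gives the robot as it stands. The module is installed in compiled form; this text tells all that it offers.
- The arm moves only by the tool servo_tool, never from a script. Its argument "rows" is a list of rows, each a list of 3 entries, a list of its own where there are three numbers: the shift along the world's x, y, z in cm, then the turn about the world's z in rad, then the finger opening in cm, from 0 to 8.54. A call has 1 to 5 rows; each row shifts and turns the commanded pose from where the row before left it; what a row does not reach is not made up. A row lasts 1/12 s, in which the tool goes at most 41.7 mm and 7.16 degrees, less where a joint would pass 70% of its speed; a pose out of reach is approached as far as the arm can. A call is refused whole if a number of a shift passes 4.17 or a number of a turn 0.125, either way. A call with a gripper value outside its range is refused whole. The fingers move at their own pace and stop on an object; "squeeze" is the grip in N (left out, the last holds). Time passes only in rows, so rows that do not move let the fingers close. It gives the time, the measured TCP pose, the force and the opening at its end, in the units of the state.
- r.sense(): the state, without advancing time (a new reading comes with each control period).
- eyes.grab_frame(name): name is "side" or "top"; returns a dict with "frame" (480x640x3 uint8, red, green, blue), "depth" (480x640 float32, mm along the optical axis (not along the pixel's ray), 0 where there is no reading), "vertical_fov" (degrees; the focal length in pixels is half the picture's height over the tangent of half this angle, whatever the lens; pixels are square), "cx", "cy" (the principal point, pixels), "camera_from_world" (4x4, takes a point from world to camera coordinates). Camera axes: x right, y down, z forward; pixel columns grow to the right and rows downward; lengths in mm; the calibration is good to about 2 mm. A picture is of the moment at which its call begins.
- r.sign_off(): hands the job in, once; it reports no verdict.
The state is a dict: "clock": time; "qpos": joint angles; "qvel": joint speeds; "joint_efforts": joint torques, N m; "eef_pos": TCP position; "tcp_rot": TCP orientation; "contact_force": force on the tool from outside, world axes, zero at the start; "wrist_torque": the same for the moment, N m; "opening": opening from 0.0 (shut) to 1.0 (fully open).
Only numpy, scipy, OpenCV 4.12 (cv2) and the standard library are available. Lean on these libraries where they do the work, as an engineer would, in place of code of your own. Each camera call takes 0.05 s, during which the arm holds its last target.

### The job

Lift every bench scraper off its peg and put it in the wooden caddy, then gently lower the caddy's lid until it is fully shut. Then slide the closed caddy along the counter, without lifting or tipping it, so that it sits squarely within the empty outline, and leave everything else where it is.

Things in the scene. Friction and masses are not known exactly. Their poses are not given: they have to be found in the camera images.
- caddy: loose wooden caddy, an open box 155 mm (x) by 190 mm (y) by 125 mm high, walls and floor 6 mm, about 1 kg, smooth underneath so that it slides easily; origin under its centre on the counter, z up; its lid is hinged along the top of its far (+x) wall
- caddy_lid (a joint): angle of the caddy's lid, rad: 0 closed flat on the rim, 1.57 upright, 1.85 stop. The hinge is stiff: the lid stays where it is left and takes 1 to 3 N at its free edge to swing
- lid_hinge (a point): middle of the lid's hinge line, at the top of the caddy's far wall, 125 mm above the counter, axes as the caddy's. The lid plate is 155 mm long from here, 190 mm wide and 8 mm thick; hinge line in its underside
- lid_handle (a point): centre of the bar handle on the lid's outer face, in the middle of the lid (77.5 mm from the hinge): 50 mm long (along the caddy's x), 14 mm thick (y), standing 30 mm off the lid. With the lid shut the bar stands upright over the caddy's centre, from 133 to 163 mm above the counter
- mark_load: thin black rectangular outline on the counter, 175 mm (x) by 210 mm (y), where the caddy stands at the start; origin at its centre
- mark_home: thin black rectangular outline on the counter of the same size, empty at the start: the caddy's home; origin at its centre, axes to match the caddy's
- rack: fixed low wooden rack, 330 mm wide (y); origin on the counter under its middle, x away from the robot. Four steel pegs, 8 mm thick, at y = -120, -40, 40, 120 mm, 140 mm above the counter, run along -x to x = -55 mm, where the end turns up 10 mm above the peg's upper side. Cross bar behind at x = 3 to 21 mm, top 155 mm high
- canister: bystander: clear jar, 100 mm across, 150 mm high, origin under its centre
- ramekin: bystander: white cup 80 mm across, 45 mm high, origin under its centre
- spatula: bystander: red spatula lying on the counter, origin under its middle
- whisk: bystander: whisk with wooden handle lying on the counter, about 230 mm long, 50 mm high, origin at the joint of handle and wires, on the counter
- timer: bystander: white kitchen timer, 50 mm across, 35 mm high, origin under its centre
- scraper_a: bench scraper: steel blade 62 mm wide (y), 46 high, 4 thick; above it a wooden handle 30 wide (y), 12 thick (x), z = 28 to 106 mm, with a slot 14 wide from z = 42 to 78 and a solid tab above. Origin mid lower edge of the blade, z up the handle. Hangs upright by the slot's top on a peg, tab free above it. Two to four of the four are there, the rest absent.
- scraper_a_mid (a point): middle of scraper_a's handle slot, 60 mm up its z axis from its origin
- scraper_b: bench scraper: steel blade 54 mm wide (y), 46 high, 4 thick; above it a wooden handle 30 wide (y), 12 thick (x), z = 28 to 106 mm, with a slot 14 wide from z = 42 to 78 and a solid tab above. Origin mid lower edge of the blade, z up the handle. Hangs upright by the slot's top on a peg, tab free above it. Two to four of the four are there, the rest absent.
- scraper_b_mid (a point): middle of scraper_b's handle slot, 60 mm up its z axis from its origin
- scraper_c: bench scraper: steel blade 62 mm wide (y), 46 high, 4 thick; above it a wooden handle 30 wide (y), 12 thick (x), z = 28 to 106 mm, with a slot 14 wide from z = 42 to 78 and a solid tab above. Origin mid lower edge of the blade, z up the handle. Hangs upright by the slot's top on a peg, tab free above it. Two to four of the four are there, the rest absent.
- scraper_c_mid (a point): middle of scraper_c's handle slot, 60 mm up its z axis from its origin
- scraper_d: bench scraper: steel blade 54 mm wide (y), 46 high, 4 thick; above it a wooden handle 30 wide (y), 12 thick (x), z = 28 to 106 mm, with a slot 14 wide from z = 42 to 78 and a solid tab above. Origin mid lower edge of the blade, z up the handle. Hangs upright by the slot's top on a peg, tab free above it. Two to four of the four are there, the rest absent.
- scraper_d_mid (a point): middle of scraper_d's handle slot, 60 mm up its z axis from its origin
There are look-alikes about, which are no part of the job. Leave any blue or orange look-alike of the scraper_b alone.

How it is judged (in metres and radians):
On the way, in this order (a step that is already met when the one before it is completed fails the run):
1. all scrapers present are in the caddy, its lid still open (x of scraper_a_mid in the frame of caddy between -0.0775 and 0.0775 m and y of scraper_a_mid in the frame of caddy between -0.095 and 0.095 m and z of scraper_a_mid in the frame of caddy between 0 and 0.115 m and x of scraper_b_mid in the frame of caddy between -0.0775 and 0.0775 m and y of scraper_b_mid in the frame of caddy between -0.095 and 0.095 m and z of scraper_b_mid in the frame of caddy between 0 and 0.115 m and x of scraper_c_mid in the frame of caddy between -0.0775 and 0.0775 m and y of scraper_c_mid in the frame of caddy between -0.095 and 0.095 m and z of scraper_c_mid in the frame of caddy between 0 and 0.115 m and x of scraper_d_mid in the frame of caddy between -0.0775 and 0.0775 m and y of scraper_d_mid in the frame of caddy between -0.095 and 0.095 m and z of scraper_d_mid in the frame of caddy between 0 and 0.115 m and value of joint caddy_lid above 0.3 rad), for 0.2 s.
2. the lid is shut over the scrapers (x of scraper_a_mid in the frame of caddy between -0.0775 and 0.0775 m and y of scraper_a_mid in the frame of caddy between -0.095 and 0.095 m and z of scraper_a_mid in the frame of caddy between 0 and 0.115 m and x of scraper_b_mid in the frame of caddy between -0.0775 and 0.0775 m and y of scraper_b_mid in the frame of caddy between -0.095 and 0.095 m and z of scraper_b_mid in the frame of caddy between 0 and 0.115 m and x of scraper_c_mid in the frame of caddy between -0.0775 and 0.0775 m and y of scraper_c_mid in the frame of caddy between -0.095 and 0.095 m and z of scraper_c_mid in the frame of caddy between 0 and 0.115 m and x of scraper_d_mid in the frame of caddy between -0.0775 and 0.0775 m and y of scraper_d_mid in the frame of caddy between -0.095 and 0.095 m and z of scraper_d_mid in the frame of caddy between 0 and 0.115 m and value of joint caddy_lid below 0.06 rad), for 0.2 s.
3. the closed caddy stands in the empty outline (value of joint caddy_lid below 0.06 rad and horizontal distance between caddy and mark_home below 0.02 m and angle between the x axis of caddy and the x axis of mark_home, either way round below 0.16 rad), for 0.2 s.
At the end, for the whole second after the job is handed in: every scraper present is inside the caddy, the lid is shut (within 0.06 rad), and the caddy stands flat and still with its centre within 20 mm of the home outline's centre and its sides within 0.16 rad of the outline's (all of step 3 and x of scraper_a_mid in the frame of caddy between -0.0775 and 0.0775 m and y of scraper_a_mid in the frame of caddy between -0.095 and 0.095 m and z of scraper_a_mid in the frame of caddy between 0 and 0.115 m and x of scraper_b_mid in the frame of caddy between -0.0775 and 0.0775 m and y of scraper_b_mid in the frame of caddy between -0.095 and 0.095 m and z of scraper_b_mid in the frame of caddy between 0 and 0.115 m and x of scraper_c_mid in the frame of caddy between -0.0775 and 0.0775 m and y of scraper_c_mid in the frame of caddy between -0.095 and 0.095 m and z of scraper_c_mid in the frame of caddy between 0 and 0.115 m and x of scraper_d_mid in the frame of caddy between -0.0775 and 0.0775 m and y of scraper_d_mid in the frame of caddy between -0.095 and 0.095 m and z of scraper_d_mid in the frame of caddy between 0 and 0.115 m and height (world z) of caddy below 0.006 m and angle between caddy's own z axis and vertical below 0.05 rad and linear speed of caddy below 0.02 m/s); the robot touches nothing.
It fails at once if the caddy is lifted more than 20 mm or tipped more than 0.25 rad (height (world z) of caddy above 0.02 m or angle between caddy's own z axis and vertical above 0.25 rad).
It fails at once if the lid is slammed: faster than 1.5 rad/s in the last 0.3 rad (value of joint caddy_lid below 0.3 rad and velocity of joint caddy_lid below -1.5 rad/s).
It fails at once if a bystander is moved more than 50 mm (distance of any of canister, ramekin, spatula, whisk, timer from where it was at the start of the episode above 0.05 m).
Of scraper_a, scraper_b, scraper_c, scraper_d only 2 to 4 are there at a start; the rules pass over those that are not, and their reading is None.
At some moment in a run one of caddy may be knocked a few centimetres aside while the robot is not near it.
Once in a run the grip may slacken for a moment while it holds something.
It also fails if it takes over 210 s, if anything falls off the work surface, if the arm or the gripper's body presses on something with over 40 N, if the wrist force passes 120 N, or if a joint passes its speed limit or range.

## Working session

There is one attempt and no reset: what is moved stays moved. The work goes in short steps, Python scripts to look and compute and a tool call to move; the robot and the scene stay as the last step left them, time stands still between calls to the robot, and variables do not carry over. Pictures are saved under pics/ and viewed, and the job is handed in when it is done.

Besides the shell and the picture viewer there is one more tool, called in YAML: its name, and indented under it one key for each argument. servo_tool: Moves the arm, as the interface text tells. Its arguments: {"type":"object","properties":{"rows":{"type":"array"},"squeeze":{"type":"number"}},"required":["rows"]}

```bash
mkdir -p pics
cat > h.py <<'E'
import numpy as np, cv2
from rig import r, eyes
def grab(n,save=None):
    f=eyes.grab_frame(n)
    if save: cv2.imwrite('pics/'+save,cv2.cvtColor(f['frame'],cv2.COLOR_RGB2BGR))
    return f
def pts(f):
    d=f['depth'];h,w=d.shape
    fl=h/2/np.tan(np.radians(f['vertical_fov'])/2)
    v,u=np.mgrid[:h,:w]
    P=np.stack([(u-f['cx'])/fl*d,(v-f['cy'])/fl*d,d,np.ones_like(d)],-1)
    W=P@np.linalg.inv(f['camera_from_world']).T
    W[d==0]=np.nan
    return W[...,:3]
def proj(f,p):
    fl=f['frame'].shape[0]/2/np.tan(np.radians(f['vertical_fov'])/2)
    c=f['camera_from_world']@np.append(p,1)
    return c[0]/c[2]*fl+f['cx'],c[1]/c[2]*fl+f['cy']
def ray(f,u,v,z):
    fl=f['frame'].shape[0]/2/np.tan(np.radians(f['vertical_fov'])/2)
    M=np.linalg.inv(f['camera_from_world'])
    o=M[:3,3];d=M[:3,:3]@np.array([(u-f['cx'])/fl,(v-f['cy'])/fl,1])
    return o+d*(z-o[2])/d[2]
E
python3 - <<'E'
from h import *
for n in('side','top'):
    f=grab(n,n+'0.png');M=np.linalg.inv(f['camera_from_world']);print(n,f['vertical_fov'],M.round(2).tolist(),(f['depth']>0).mean())
print(r.sense())
E
```

```text
side 54.78972827662533 [[-0.78, -0.38, 0.49, -15.38], [-0.62, 0.47, -0.62, 763.02], [0.01, -0.79, -0.61, 788.2], [0.0, 0.0, 0.0, 1.0]] 0.996064453125
top 49.934782144941245 [[-0.02, -0.99, 0.12, 323.67], [-1.0, 0.02, -0.01, 101.7], [0.01, -0.12, -0.99, 1667.44], [0.0, 0.0, 0.0, 1.0]] 0.995859375
{'clock': 0.1, 'qpos': array([-1.23641248e+00,  3.53588791e-01,  1.63408256e+00, -3.99086773e-06,
        1.15522956e+00, -2.38985409e-03]), 'qvel': array([-6.64582753e-04, -2.97016724e-04, -1.44777849e-03, -9.31862650e-04,
        7.91718753e-04, -9.05536641e-05]), 'joint_efforts': array([ 1.34832039e-04, -6.06349969e+01, -3.42818391e+01,  1.59199789e-06,
        3.87859865e-03, -1.19168078e-05]), 'eef_pos': array([ 206.38863372, -589.47617542,  241.62082036]), 'tcp_rot': array([-3.14028439e+00,  5.22542456e-07,  3.36775310e-01]), 'contact_force': array([ 0.27451308, -0.14485547,  0.24702621]), 'wrist_torque': array([ 0.02376654, -0.05339248,  0.00758951]), 'opening': 1.0007614438828072}
```

View pics/side0.png

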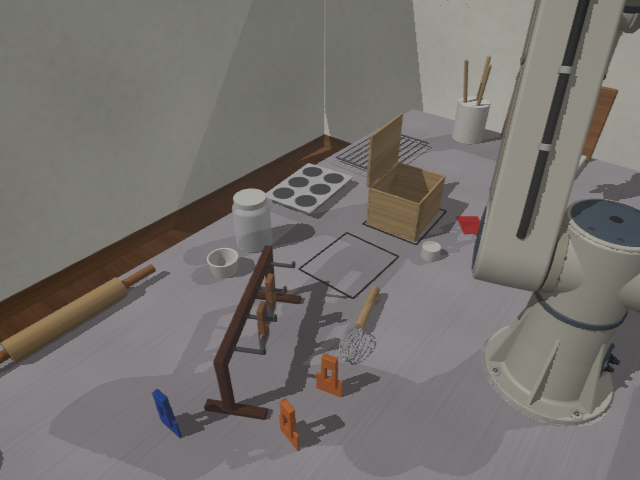

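View pics/top0.png

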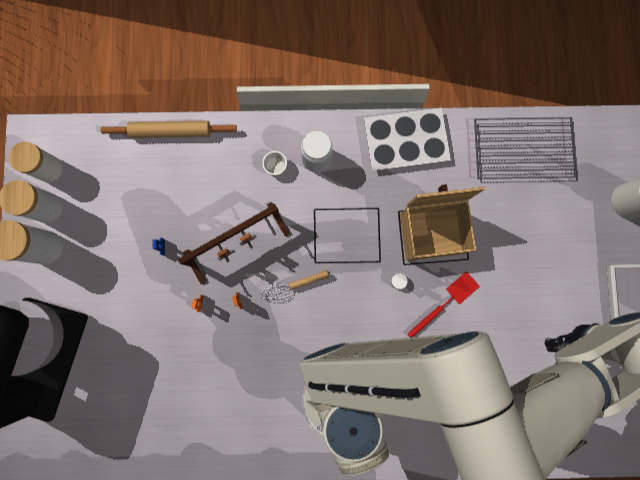

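Side view: rack at about (250,320) with two wooden scrapers at (268,290) and (262,318). There are orange look-alikes at (328,375) and (289,422), and a blue one at (165,412). The caddy is at (405,200) with its lid open, and the empty outline is at (350,263). I'll enlarge the rack in both views and measure.

Run:
```python
from h import *
for n,(x0,y0,x1,y1) in(('side',(200,230,330,430)),('top',(150,185,490,300))):
    f=grab(n);W=pts(f)
    im=cv2.cvtColor(f['frame'],cv2.COLOR_RGB2BGR)[y0:y1,x0:x1]
    s=min(790/(x1-x0),590/(y1-y0))
    cv2.imwrite('pics/%s_c1.png'%n,cv2.resize(im,None,fx=s,fy=s,interpolation=cv2.INTER_CUBIC))
    np.savez('%s0.npz'%n,W=W,im=f['frame'])
f=grab('top')
im=f['frame'].astype(int)
# dark lines on counter
W=pts(f)
m=(im.sum(-1)<130)&(abs(W[...,2])<8)
sub=np.zeros_like(m);sub[200:270,308:386]=m[200:270,308:386]
p=W[sub][:,:2].astype(np.float32);print(len(p),cv2.minAreaRect(p))
u=np.argwhere(sub)[:,::-1]
q=np.array([ray(f,a,b,0)[:2] for a,b in u],np.float32);print(cv2.minAreaRect(q))
sub=np.zeros_like(m);sub[205:268,395:478]=m[205:268,395:478]
q=np.array([ray(f,a,b,0)[:2] for a,b in np.argwhere(sub)[:,::-1]],np.float32);print(len(q),cv2.minAreaRect(q))
# rim of caddy
m=(abs(W[...,2]-125)<6);sub=np.zeros_like(m);sub[180:268,395:490]=m[180:268,395:490]
p=W[sub][:,:2].astype(np.float32);print(len(p),cv2.minAreaRect(p), W[sub][:,2].mean())
# rack bar top
m=(abs(W[...,2]-155)<8);sub=np.zeros_like(m);sub[190:290,165:300]=m[190:290,165:300]
p=W[sub];print(len(p),cv2.minAreaRect(p[:,:2].astype(np.float32)),p.mean(0))
```

```text
105 ((521.1934204101562, -25.18927764892578), (176.35440063476562, 214.7088623046875), 0.3531888425350189)
((521.0336303710938, -25.12060546875), (175.33950805664062, 214.29043579101562), 0.20937687158584595)
109 ((516.6830444335938, -307.48236083984375), (176.01220703125, 213.0968475341797), 3.7541494369506836)
447 ((523.6549682617188, -301.99945068359375), (156.34495544433594, 192.44259643554688), 5.97930383682251) 124.09134741693948
737 ((487.82147216796875, 323.17376708984375), (80.71536254882812, 329.3472900390625), 28.969512939453125) [510.21890913 337.77461851 153.7451682 ]
```

View pics/side_c1.png

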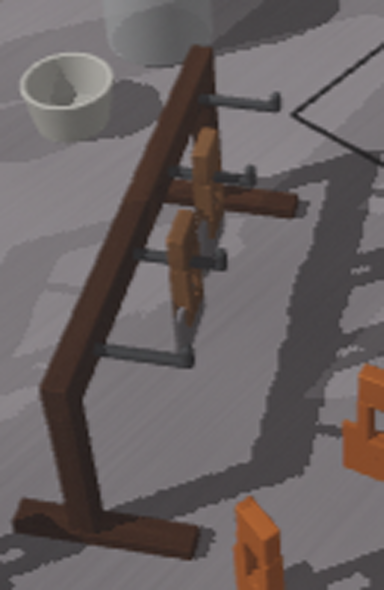

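View pics/top_c1.png

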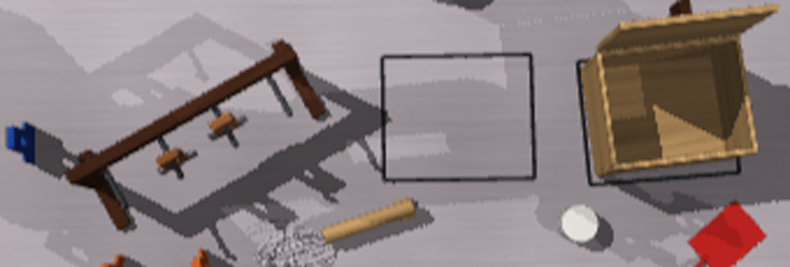

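Both views show exactly two wooden scrapers, on the two middle pegs (top crop (175,157) and (225,122)). The blue and orange ones stand on the counter, so they're look-alikes and I'll leave them alone. The lid is leaning open towards the back. Next I'll measure the tabs and the rack's orientation.

Run:
```python
from h import *
for n in('top','side'):
    Z=np.load(n+'0.npz');W=Z['W'];im=Z['im'].astype(int)
    R=(W[...,0]>380)&(W[...,0]<650)&(W[...,1]>150)&(W[...,1]<480)
    hsv=cv2.cvtColor(Z['im'],cv2.COLOR_RGB2HSV).astype(int)
    m=R&(W[...,2]>138)&(W[...,2]<180)
    print(n,m.sum(),np.median(W[m][:,2]))
    m2=R&(W[...,2]>148)&(W[...,2]<162)&(hsv[...,2]<95)
    p=W[m2][:,:2]; c=p.mean(0)
    vx,vy,x0,y0=cv2.fitLine(p.astype(np.float32),cv2.DIST_HUBER,0,.01,.01).ravel()
    t=(p-[x0,y0])@[vx,vy];print('bar',x0,y0,np.degrees(np.arctan2(vy,vx)),t.min(),t.max(),np.array([x0,y0])+np.array([vx,vy])*(t.min()+t.max())/2)
    m3=(R&(W[...,2]>145)&(W[...,2]<182)&(hsv[...,2]>=95)&(hsv[...,1]>80)).astype(np.uint8)
    k,l,s,ce=cv2.connectedComponentsWithStats(m3)
    for i in range(1,k):
        if s[i,4]>5:
            q=W[l==i];print(s[i],ce[i].round(1),q.mean(0).round(1),q.min(0).round(1),q.max(0).round(1))
            if n=='top':
                tq=q[q[:,2]>164];print('  top',tq.mean(0),cv2.minAreaRect(tq[:,:2].astype(np.float32)))
```

```text
top 1054 153.36141359799603
bar 511.41733 339.69812 -60.897636 -158.9838623706899 166.86476741456272 [513.33385128 336.25514115]
[240 233  10   8  40] [244.6 236.6] [501.6 285.5 169.3] [491.7 272.6 158. ] [512.6 299.3 177.2]
  top [501.66523791 285.83359193 169.73610812] ((501.8253173828125, 285.6321105957031), (11.57878589630127, 28.191404342651367), 31.384502410888672)
[217 249  10   7  37] [221.5 251.9] [457.6 352.6 170.7] [448.9 339.2 163.2] [465.9 366.9 177.8]
  top [457.70374332 352.47390553 171.10907495] ((457.6033935546875, 352.17266845703125), (10.08353328704834, 27.943462371826172), 26.521038055419922)
side 2291 153.720649475644
bar 498.62204 357.93195 -60.808987 -140.239528050386 190.93374431136849 [510.98439968 335.80395601]
[265 273   8  11  55] [268.6 278.1] [500.4 286.5 171.6] [491.5 272.1 168. ] [512.2 299.5 174.6]
[256 301   9  14  62] [260.2 306.9] [456.5 354.2 171.4] [446.6 338.8 164.7] [465.6 366.8 173.7]
```

servo_tool:
  rows:
    - [[0.5,3.5,0.5],0.085,7]
    - [[1,4,0.5],0.085,7]
    - [[1,4,0.5],0,7]
    - [[1,4,0],0,7]
    - [[1,4,0],0,7]
  squeeze: 40

```text
clock: 0.67
eef_pos: [251.6, -393.2, 257.4]
tcp_rot: [3.141, -0.0, 0.506]
contact_force: [1.1, -0.7, 0.4]
opening: 0.821
```

servo_tool:
  rows:
    - [[1,4,0],0,6]
    - [[1,4,0],0,6]
    - [[1,4,0],0,6]
    - [[1,4,0],0,6]
    - [[1,4,0],0,6]

```text
clock: 1.08
eef_pos: [301.4, -193.1, 257.4]
tcp_rot: [3.141, -0.0, 0.506]
contact_force: [0.9, 0.8, 0.1]
opening: 0.7
```

servo_tool:
  rows:
    - [[1,4,0],0,6]
    - [[1,4,0],0,6]
    - [[1,4,0],0,6]
    - [[1,4,0],0,6]
    - [[1,4,0],0,6]

```text
clock: 1.5
eef_pos: [351.5, 7.1, 257.7]
tcp_rot: [3.141, -0.001, 0.507]
contact_force: [1.2, -1.0, 0.9]
opening: 0.697
```

servo_tool:
  rows:
    - [[1.2,3.9,0],0,5.5]
    - [[1.2,3.9,0],0,5.5]
    - [[1.2,3.9,0],0,5.5]
    - [[1.2,3.9,0],0,5.5]
    - [[1.2,3.9,0],0,5.5]

```text
clock: 1.92
eef_pos: [411.5, 202.5, 257.4]
tcp_rot: [3.141, -0.0, 0.508]
contact_force: [1.8, -0.6, 0.3]
opening: 0.645
```

servo_tool:
  rows:
    - [[1.2,3.9,0],0,5.5]
    - [[1.2,3.9,0],0,5.5]
    - [[1.2,3.9,0],0,5.5]
    - [[1.0,3.3,0],0,5.5]
    - [[0,0,0],0,5.5]

```text
clock: 2.33
eef_pos: [459.0, 355.7, 257.1]
tcp_rot: [-3.14, -0.003, 0.509]
contact_force: [0.4, -0.7, 0.5]
opening: 0.646
```

Run:
```python
from h import *
s=r.sense();print(s['eef_pos'],s['tcp_rot'],s['qpos'],s['opening'])
f=grab('side','s1.png')
```

```text
[459.04104366 355.69629059 257.07789556] [-3.13989367e+00 -2.68049234e-03  5.09319796e-01] [6.55908311e-01 2.69088080e-01 1.71682228e+00 1.41069979e-03
 1.15278276e+00 1.71681177e+00] 0.6458503619600892
```

View pics/s1.png

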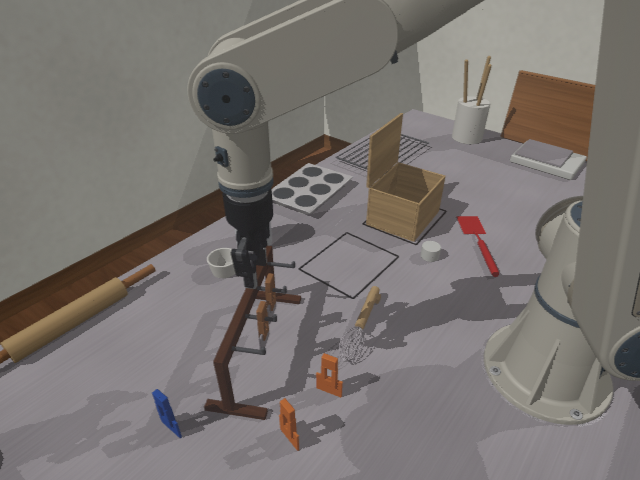

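The gripper at about (250,260) is above the scraper at (263,315), and the outline and caddy haven't changed. Lowering now.

servo_tool:
  rows:
    - [[-0.2,-0.25,-3],0,5.5]
    - [[0,0,-3],0,5.5]
    - [[0,0,-2.5],0,5.5]
    - [[0,0,-1.5],0,5.5]
    - [[0,0,-0.7],0,5.5]

```text
clock: 2.8
eef_pos: [454.0, 345.7, 147.9]
tcp_rot: [3.141, 0.004, 0.506]
contact_force: [0.1, 0.4, 0.8]
opening: 0.646
```

servo_tool:
  rows:
    - [[0,0,0],0,2.5]
    - [[0,0,0],0,2.5]
    - [[0,0,0],0,2.5]
    - [[0,0,0],0,2.5]
    - [[0,0,0],0,2.5]

```text
clock: 3.22
eef_pos: [456.0, 347.9, 151.4]
tcp_rot: [-3.141, -0.002, 0.507]
contact_force: [-0.7, 0.3, -0.8]
opening: 0.345
```

servo_tool:
  rows:
    - [[0,0,0],0,2]
    - [[0,0,0.6],0,2]
    - [[0,0,0.6],0,2]
    - [[0,0,0.6],0,2]
    - [[0,0,0],0,2]
  squeeze: 60

```text
clock: 3.63
eef_pos: [456.3, 348.2, 170.0]
tcp_rot: [-3.141, -0.002, 0.507]
contact_force: [0.3, 0.4, -0.3]
opening: 0.339
```

Run:
```python
from h import *
s=r.sense();print(s['eef_pos'],s['opening'],s['contact_force'])
f=grab('side')
im=cv2.cvtColor(f['frame'],cv2.COLOR_RGB2BGR)[230:380,200:340]
cv2.imwrite('pics/s2.png',cv2.resize(im,None,fx=4,fy=4,interpolation=cv2.INTER_CUBIC))
```

```text
[456.26205026 348.16720845 170.01010088] 0.33942281541026414 [ 0.29070108  0.43796004 -0.31893513]
```

View pics/s2.png

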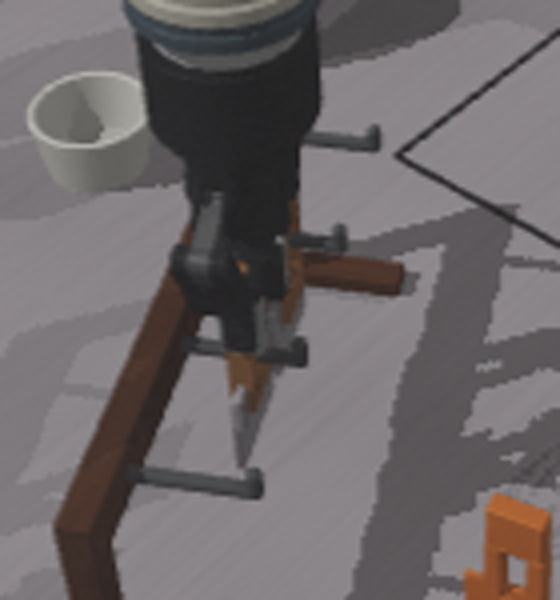

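The scraper is in the grip at (250,370) and raised on its peg. Now sliding it off along the peg.

servo_tool:
  rows:
    - [[-1.05,-0.58,0],0,2]
    - [[-1.05,-0.58,0],0,2]
    - [[-1.05,-0.58,0],0,2]
    - [[-1.05,-0.58,0],0,2]
    - [[-1.05,-0.58,0],0,2]

```text
clock: 4.1
eef_pos: [402.1, 318.0, 168.2]
tcp_rot: [3.142, 0.0, 0.507]
contact_force: [-0.7, 0.1, 0.0]
opening: 0.337
```

servo_tool:
  rows:
    - [[-0.9,-0.5,0],0,2]
    - [[0,0,2],0,2]
    - [[0,0,3.5],0,2]
    - [[0,0,3.5],0,2]
    - [[0,0,2],0,2]

```text
clock: 4.52
eef_pos: [394.4, 314.0, 281.8]
tcp_rot: [-3.141, -0.004, 0.507]
contact_force: [0.5, 0.1, -0.9]
opening: 0.339
```

Run:
```python
from h import *
s=r.sense();print(s['eef_pos'],s['opening'],s['contact_force'])
f=grab('side')
im=cv2.cvtColor(f['frame'],cv2.COLOR_RGB2BGR)[150:380,200:440]
cv2.imwrite('pics/s3.png',cv2.resize(im,None,fx=2.5,fy=2.5,interpolation=cv2.INTER_CUBIC))
f=grab('top');W=pts(f)
m=(abs(W[...,2]-125)<5);sub=np.zeros_like(m);sub[180:268,395:490]=m[180:268,395:490]
print(cv2.minAreaRect(W[sub][:,:2].astype(np.float32)))
```

```text
[394.35754261 314.04587945 281.79851709] 0.33866849260263926 [ 0.4737686   0.06371133 -0.85568004]
((523.703369140625, -301.8330993652344), (156.31976318359375, 191.5991668701172), 5.993536472320557)
```

View pics/s3.png

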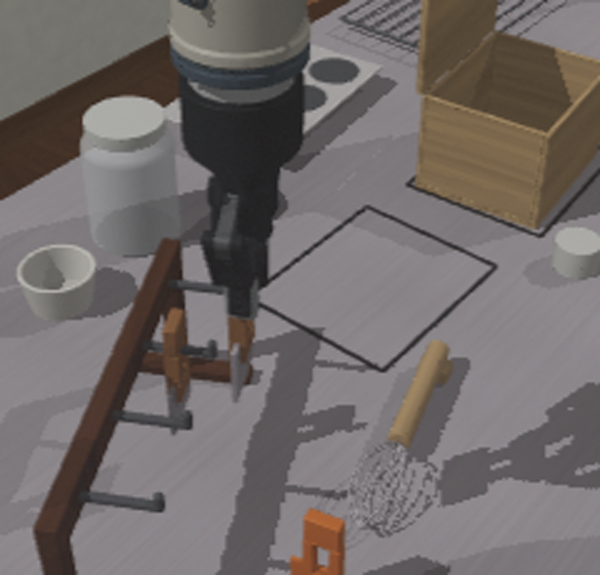

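The scraper at (240,350) is clear of the peg, and the caddy hasn't moved: centre (523.7,−301.9), yaw +0.105. Carrying the scraper over.

servo_tool:
  rows:
    - [[0.7,-2.5,0],-0.05,2]
    - [[0.7,-3.9,0],-0.05,2]
    - [[0.7,-3.9,0],-0.05,2]
    - [[0.7,-3.9,0],-0.05,2]
    - [[0.7,-3.9,0],-0.05,2]
  squeeze: 80

```text
clock: 5.03
eef_pos: [428.1, 130.9, 277.3]
tcp_rot: [3.142, 0.001, 0.255]
contact_force: [0.4, -1.1, -0.6]
opening: 0.337
```

servo_tool:
  rows:
    - [[0.7,-3.9,0],-0.05,2]
    - [[0.7,-3.9,0],-0.05,2]
    - [[0.7,-3.9,0],-0.05,2]
    - [[0.7,-3.9,0],0,2]
    - [[0.7,-3.9,0],0,2]

```text
clock: 5.45
eef_pos: [463.1, -64.2, 277.4]
tcp_rot: [-3.141, 0.001, 0.106]
contact_force: [1.5, 0.6, -0.7]
opening: 0.331
```

servo_tool:
  rows:
    - [[0.7,-3.9,0],0,2]
    - [[0.7,-3.9,0],0,2]
    - [[0.7,-3.9,0],0,2]
    - [[0.7,-3.9,0],0,2]
    - [[0.7,-2.5,0],0,2]

```text
clock: 5.87
eef_pos: [498.2, -246.4, 277.1]
tcp_rot: [3.141, 0.001, 0.105]
contact_force: [0.6, 0.3, -0.8]
opening: 0.334
```

Run:
```python
from h import *
s=r.sense();print(s['eef_pos'],s['tcp_rot'],s['opening'],s['contact_force'])
f=grab('side')
im=cv2.cvtColor(f['frame'],cv2.COLOR_RGB2BGR)[80:280,300:500]
cv2.imwrite('pics/s4.png',cv2.resize(im,None,fx=2.5,fy=2.5,interpolation=cv2.INTER_CUBIC))
f=grab('top');W=pts(f)
m=(abs(W[...,2]-125)<5);sub=np.zeros_like(m);sub[180:268,395:490]=m[180:268,395:490]
print(cv2.minAreaRect(W[sub][:,:2].astype(np.float32)))
```

```text
[ 498.24897799 -246.44351646  277.1036485 ] [3.14135233e+00 1.09854785e-03 1.05472837e-01] 0.3344353651579621 [ 0.63974947  0.27523956 -0.76469067]
((523.4075927734375, -301.948486328125), (155.58714294433594, 192.08578491210938), 5.883233547210693)
```

View pics/s4.png

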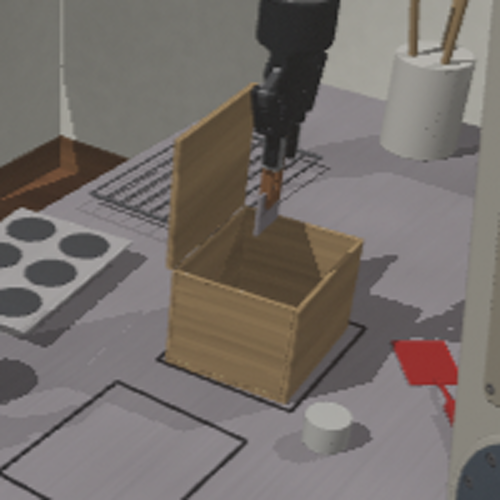

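The scraper is still held at (268,205), above the caddy. Moving over its right half, then lowering.

servo_tool:
  rows:
    - [[0.7,-3.3,0],0,2]
    - [[0.7,-3.3,0],0,2]
    - [[0.6,-3.2,0],0,2]
    - [[0,0,-1.5],0,2]
    - [[0,0,-3],0,2]

```text
clock: 6.38
eef_pos: [520.5, -343.3, 234.9]
tcp_rot: [3.138, -0.004, 0.105]
contact_force: [1.7, 0.3, -1.1]
opening: 0.336
```

servo_tool:
  rows:
    - [[0,0,-3],0,2]
    - [[0,0,-3],0,2]
    - [[0,0,-3],0,2]
    - [[0,0,-2],0,2]
    - [[0,0,-1],0,2]

```text
clock: 6.8
eef_pos: [516.8, -339.1, 109.4]
tcp_rot: [-3.138, 0.004, 0.107]
contact_force: [-0.5, 0.7, -0.8]
opening: 0.336
```

servo_tool:
  rows:
    - [[0,0,-0.6],0,2]
    - [[0,0,-0.5],0,2]
    - [[0,0,-0.3],0,2]
    - [[0,0,0],0,2]

```text
clock: 7.13
eef_pos: [519.4, -341.5, 99.8]
tcp_rot: [3.141, -0.001, 0.107]
contact_force: [0.4, 0.1, -0.2]
opening: 0.332
```

servo_tool:
  rows:
    - [[0,0,-0.4],0,2]
    - [[0,0,0],0,4.8]
    - [[0,0,0],0,4.8]
    - [[0,0,0],0,4.8]
    - [[0,0,0],0,4.8]

```text
clock: 7.55
eef_pos: [519.2, -341.5, 95.7]
tcp_rot: [3.141, -0.001, 0.107]
contact_force: [0.2, 1.4, 0.2]
opening: 0.558
```

servo_tool:
  rows:
    - [[0,0,1.5],0,4.8]
    - [[0,0,3],0,4.8]
    - [[0,0,4],0,5.5]
    - [[0,0,4],0,5.5]
    - [[0,0,4],0,5.5]

```text
clock: 7.97
eef_pos: [518.7, -341.2, 262.1]
tcp_rot: [-3.141, 0.0, 0.107]
contact_force: [0.9, -0.4, 0.6]
opening: 0.643
```

servo_tool:
  rows:
    - [[-0.7,3.9,0],0.05,5.5]
    - [[-0.7,3.9,0],0.05,5.5]
    - [[-0.7,3.9,0],0.05,5.5]
    - [[-0.7,3.9,0],0.05,5.5]
    - [[-0.7,3.9,0],0.05,5.5]

```text
clock: 8.38
eef_pos: [483.4, -144.9, 260.6]
tcp_rot: [3.141, -0.001, 0.359]
contact_force: [0.6, -0.8, -0.2]
opening: 0.647
```

servo_tool:
  rows:
    - [[0,4,0],0.05,5.5]
    - [[0,4,0],0.05,5.5]
    - [[0,4,0],0.05,5.5]
    - [[0,4,0],0,5.5]
    - [[0,4,0],0,5.5]

```text
clock: 8.8
eef_pos: [483.7, 55.5, 260.8]
tcp_rot: [3.141, -0.001, 0.507]
contact_force: [0.8, 0.1, 0.5]
opening: 0.647
```

Run:
```python
from h import *
s=r.sense();print(s['eef_pos'],s['tcp_rot'],s['opening'],s['contact_force'])
f=grab('top');W=pts(f)
im=cv2.cvtColor(f['frame'],cv2.COLOR_RGB2BGR)[170:290,170:490]
cv2.imwrite('pics/s5.png',cv2.resize(im,None,fx=2.5,fy=2.5,interpolation=cv2.INTER_CUBIC))
m=(abs(W[...,2]-125)<5);sub=np.zeros_like(m);sub[180:268,395:490]=m[180:268,395:490]
print(cv2.minAreaRect(W[sub][:,:2].astype(np.float32)))
```

```text
[483.6903729   55.45322871 260.78249587] [ 3.14118521e+00 -9.50427219e-04  5.06892249e-01] 0.6470936011992394 [0.7815458  0.08655391 0.53114376]
((523.5629272460938, -301.73004150390625), (156.3590545654297, 191.43902587890625), 5.983863830566406)
```

View pics/s5.png

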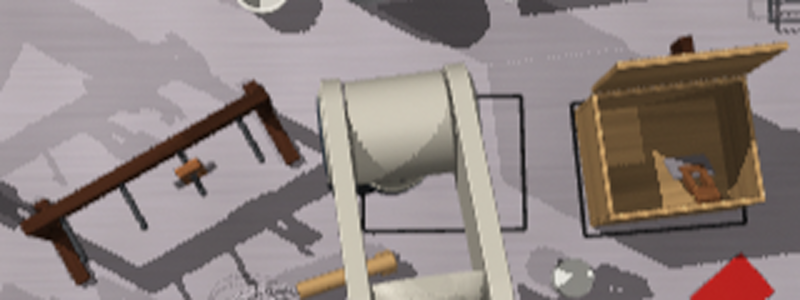

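The first scraper lies inside the caddy at (697,180) in the crop. The second is still on its peg at (188,172). Going to it.

servo_tool:
  rows:
    - [[0.3,3.9,0],0,5.5]
    - [[0.3,3.9,0],0,5.5]
    - [[0.3,3.9,0],0,5.5]
    - [[0.3,3.9,0],0,5.5]
    - [[0.3,3.9,0],0,5.5]

```text
clock: 9.27
eef_pos: [498.9, 250.5, 260.6]
tcp_rot: [3.142, -0.001, 0.507]
contact_force: [2.1, -0.2, 0.3]
opening: 0.643
```

servo_tool:
  rows:
    - [[0.2,3.5,0],0,5.5]
    - [[0,0,0],0,5.5]
    - [[0,0,0],0,5.5]

```text
clock: 9.52
eef_pos: [500.8, 285.2, 260.1]
tcp_rot: [3.142, 0.0, 0.51]
contact_force: [-0.7, -0.8, -0.4]
opening: 0.647
```

servo_tool:
  rows:
    - [[0,0,-2],0,5.5]
    - [[0,0,-3.0],0,5.5]
    - [[0,0,-2.5],0,5.5]
    - [[0,0,-1.5],0,5.5]
    - [[0,0,0],0,5.5]

```text
clock: 9.93
eef_pos: [499.1, 281.2, 167.1]
tcp_rot: [3.141, 0.006, 0.506]
contact_force: [-0.9, 0.2, 0.6]
opening: 0.642
```

servo_tool:
  rows:
    - [[0.1,0.4,-0.9],0,5.5]
    - [[0,0,-0.8],0,5.5]
    - [[0,0,0],0,5.5]
    - [[0,0,0],0,2]
    - [[0,0,0],0,2]
  squeeze: 60

```text
clock: 10.35
eef_pos: [502.5, 287.7, 154.0]
tcp_rot: [3.141, -0.001, 0.507]
contact_force: [1.3, -3.8, 2.2]
opening: 0.371
```

servo_tool:
  rows:
    - [[0,0,0],0,2]
    - [[0,0,0],0,2]
    - [[0,0,0.6],0,2]
    - [[0,0,0.6],0,2]
    - [[0,0,0.7],0,2]

```text
clock: 10.77
eef_pos: [501.8, 287.5, 172.8]
tcp_rot: [-3.142, 0.001, 0.507]
contact_force: [-0.7, 0.2, -0.5]
opening: 0.337
```

Run:
```python
from h import *
s=r.sense();print(s['eef_pos'],s['opening'],s['contact_force'])
f=grab('side')
im=cv2.cvtColor(f['frame'],cv2.COLOR_RGB2BGR)[230:380,200:340]
cv2.imwrite('pics/s6.png',cv2.resize(im,None,fx=4,fy=4,interpolation=cv2.INTER_CUBIC))
```

```text
[501.82695577 287.53188177 172.75608775] 0.3368118645594315 [-0.65269694  0.206421   -0.54649313]
```

View pics/s6.png

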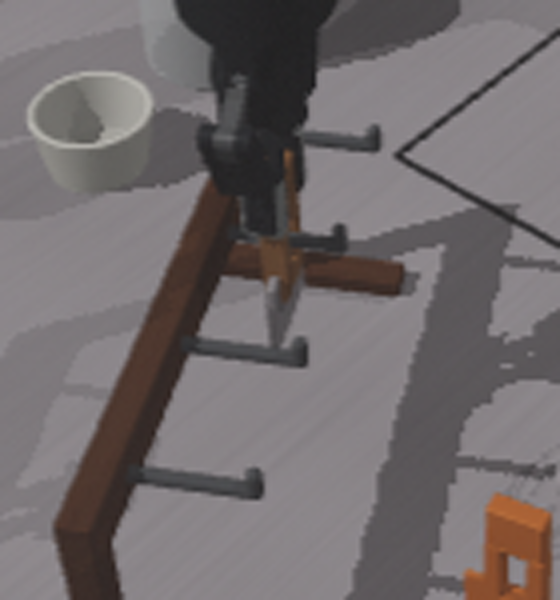

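The second scraper is held at (280,260) and raised. Sliding it off.

servo_tool:
  rows:
    - [[-1.05,-0.58,0],0,2]
    - [[-1.05,-0.58,0],0,2]
    - [[-1.05,-0.58,0],0,2]
    - [[-1.05,-0.58,0],0,2]
    - [[-1.05,-0.58,0],0,2]
  squeeze: 80

```text
clock: 11.23
eef_pos: [449.1, 258.4, 172.6]
tcp_rot: [-3.142, -0.0, 0.507]
contact_force: [0.3, 0.4, -0.2]
opening: 0.338
```

servo_tool:
  rows:
    - [[-1.0,-0.58,0],0,2]
    - [[-0.6,-0.3,0],0,2]
    - [[0,0,3],0,2]
    - [[0,0,4],0,2]
    - [[0,0,4],0,2]

```text
clock: 11.65
eef_pos: [432.6, 249.3, 283.0]
tcp_rot: [-3.142, 0.002, 0.507]
contact_force: [0.7, 0.5, -0.9]
opening: 0.331
```

servo_tool:
  rows:
    - [[0.7,-2.5,0],-0.05,2]
    - [[0.7,-3.9,0],-0.05,2]
    - [[0.7,-3.9,0],-0.05,2]
    - [[0.7,-3.9,0],-0.05,2]
    - [[0.7,-3.9,0],-0.05,2]

```text
clock: 12.07
eef_pos: [468.4, 67.2, 282.7]
tcp_rot: [3.141, -0.001, 0.255]
contact_force: [0.7, 0.8, -1.4]
opening: 0.333
```

servo_tool:
  rows:
    - [[0.7,-3.9,0],-0.05,2]
    - [[0.7,-3.9,0],-0.05,2]
    - [[0.7,-3.9,0],-0.05,2]
    - [[0.7,-3.9,0],0,2]
    - [[0.7,-3.9,0],0,2]

```text
clock: 12.48
eef_pos: [503.4, -128.2, 282.6]
tcp_rot: [3.141, -0.001, 0.106]
contact_force: [0.5, 0.5, -1.4]
opening: 0.336
```

Run:
```python
from h import *
s=r.sense();print(s['eef_pos'],s['tcp_rot'],s['opening'],s['contact_force'])
f=grab('side','s7.png')
f=grab('top');W=pts(f)
m=(abs(W[...,2]-125)<5);sub=np.zeros_like(m);sub[180:268,395:490]=m[180:268,395:490]
print(cv2.minAreaRect(W[sub][:,:2].astype(np.float32)))
```

```text
[ 503.43435465 -128.20782007  282.58043509] [ 3.14142673e+00 -7.63515870e-04  1.06370393e-01] 0.3356428002604215 [ 0.53765274  0.524356   -1.36813898]
((523.7762451171875, -301.991943359375), (156.42860412597656, 190.53982543945312), 5.906986713409424)
```

View pics/s7.png

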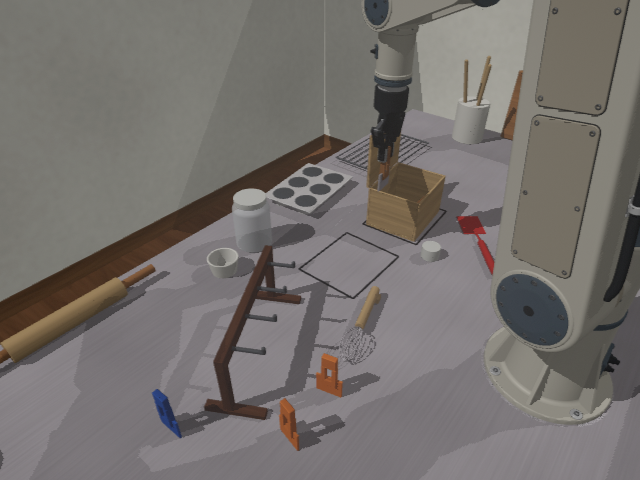

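The second scraper is held at (383,170), the rack is empty, and the caddy hasn't moved. Placing it in the left half.

servo_tool:
  rows:
    - [[0.4,-3.3,0],0,2]
    - [[0.4,-3.3,0],0,2]
    - [[0.4,-3.3,0],0,2]
    - [[0.4,-3.3,0],0,2]
    - [[0,0,0],0,2]

```text
clock: 13.0
eef_pos: [520.1, -262.7, 282.4]
tcp_rot: [3.139, -0.001, 0.105]
contact_force: [-0.6, 0.5, -1.6]
opening: 0.334
```

servo_tool:
  rows:
    - [[0,0,-3],0,2]
    - [[0,0,-3.5],0,2]
    - [[0,0,-3.5],0,2]
    - [[0,0,-3],0,2]
    - [[0,0,-2],0,2]

```text
clock: 13.42
eef_pos: [518.1, -256.8, 129.4]
tcp_rot: [-3.14, 0.003, 0.107]
contact_force: [-0.1, 0.3, -1.3]
opening: 0.333
```

servo_tool:
  rows:
    - [[0,0,-1.5],0,2]
    - [[0,0,-1],0,2]
    - [[0,0,-0.6],0,2]
    - [[0,0,0],0,2]

```text
clock: 13.75
eef_pos: [519.2, -257.6, 100.5]
tcp_rot: [-3.141, 0.001, 0.107]
contact_force: [0.7, -0.4, -1.1]
opening: 0.334
```

servo_tool:
  rows:
    - [[0,0,-0.3],0,2]
    - [[0,0,0],0,4.8]
    - [[0,0,0],0,4.8]
    - [[0,0,0],0,4.8]
    - [[0,0,0],0,4.8]

```text
clock: 14.17
eef_pos: [519.9, -258.4, 99.0]
tcp_rot: [3.141, -0.001, 0.107]
contact_force: [-0.4, -0.5, 0.4]
opening: 0.564
```

servo_tool:
  rows:
    - [[0,0,1.5],0,4.8]
    - [[0,0,3],0,4.8]
    - [[0,0,4],0,5.5]
    - [[0,0,4],0,5.5]
    - [[0,0,4],0,5.5]

```text
clock: 14.58
eef_pos: [519.1, -258.0, 265.3]
tcp_rot: [-3.142, 0.0, 0.107]
contact_force: [0.7, -1.0, -0.2]
opening: 0.643
```

servo_tool:
  rows:
    - [[0,3.9,1.5],0,2]
    - [[0,3.9,1.5],0,1]
    - [[0,3.9,1.5],0,0]
    - [[0,3.9,1],0,0]
    - [[0,3.9,1],0,0]

```text
clock: 15.0
eef_pos: [519.3, -62.0, 329.6]
tcp_rot: [3.141, -0.002, 0.106]
contact_force: [0.8, 0.5, 0.4]
opening: -0.005
```

Run:
```python
from h import *
s=r.sense();print(s['eef_pos'],s['tcp_rot'],s['opening'],s['contact_force'])
f=grab('top');W=pts(f)
im=cv2.cvtColor(f['frame'],cv2.COLOR_RGB2BGR)[170:290,380:500]
cv2.imwrite('pics/s8.png',cv2.resize(im,None,fx=4.5,fy=4.5,interpolation=cv2.INTER_CUBIC))
m=(abs(W[...,2]-125)<5);sub=np.zeros_like(m);sub[180:268,395:490]=m[180:268,395:490]
print(cv2.minAreaRect(W[sub][:,:2].astype(np.float32)))
c=np.array([523.7,-302]);th=.105;Rm=np.array([[np.cos(th),np.sin(th)],[-np.sin(th),np.cos(th)]])
for n in('top','side'):
    g=grab(n);W=pts(g)
    L=(W[...,:2]-c)@Rm.T
    m=(L[...,0]>70)&(L[...,0]<180)&(abs(L[...,1])<97)&(W[...,2]>140)&(W[...,2]<320)
    p=np.c_[L[m],W[m][:,2]];
    pl=p[np.abs(p[:,1])<90]
    for z in range(140,300,20):
        q=pl[(pl[:,2]>z)&(pl[:,2]<z+20)]
        if len(q): print(n,z,len(q),np.percentile(q[:,0],[2,50,98]).round(1),q[:,1].min().round(),q[:,1].max().round())
    print(p[:,2].max())
grab('side','s8b.png')
```

```text
[519.28730138 -61.97163493 329.60144056] [ 3.14125769e+00 -1.72919086e-03  1.06111414e-01] -0.005324306893313381 [0.82529774 0.50784949 0.38527332]
((525.2117309570312, -318.6821594238281), (155.86341857910156, 157.61007690429688), 5.86151123046875)
top 140 46 [76.3 77.  78. ] -88.0 48.0
top 160 58 [ 76.3  77.1 106.3] -90.0 54.0
top 180 70 [ 76.1  77.5 110.8] -90.0 59.0
top 200 68 [ 76.4  77.5 110.7] -87.0 59.0
top 220 98 [ 76.6  78.  113.7] -89.0 61.0
top 240 69 [76.5 77.6 79. ] -89.0 70.0
top 260 178 [77.  79.7 85.7] -90.0 75.0
top 280 55 [76.9 81.  84.7] -87.0 75.0
286.0565143568565
side 140 158 [73.1 75.3 77.5] -88.0 89.0
side 160 159 [73.4 75.4 77.8] -90.0 90.0
side 180 164 [73.8 75.4 77.3] -89.0 88.0
side 200 170 [73.6 75.5 77.8] -89.0 88.0
side 220 186 [74.  75.7 77.6] -89.0 89.0
side 240 176 [73.5 75.7 78. ] -87.0 89.0
side 260 222 [73.9 76.1 82.9] -89.0 90.0
side 280 41 [75.3 78.  82.7] -88.0 88.0
282.6804854370633
```

View pics/s8.png

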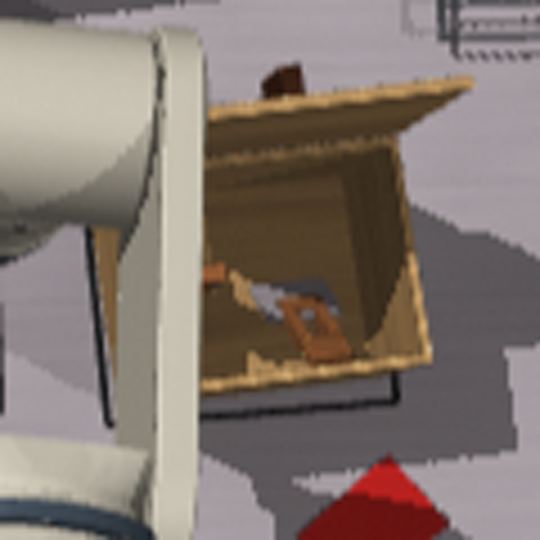

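View pics/s8b.png

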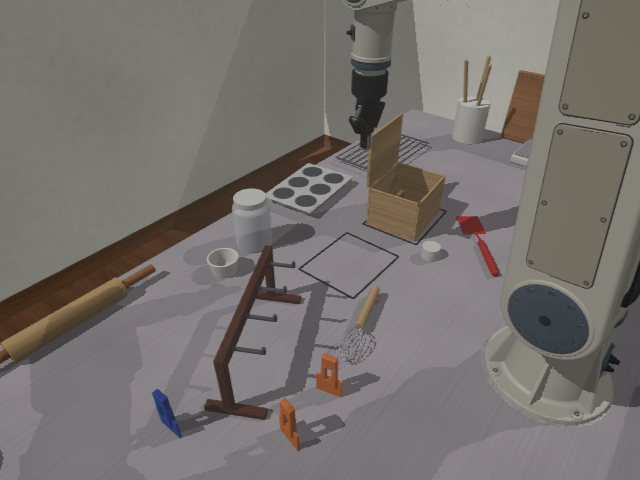

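Both scrapers are inside (tan handles at (215,270) and (315,330) in the crop). The lid stands upright, with its outer face at local x≈85 and its top at z≈282. I'll go behind its free edge with closed fingers.

servo_tool:
  rows:
    - [[3.5,0,0],0,0]
    - [[3.5,-1,0],0,0]
    - [[3.2,-2,0],0,0]
    - [[2,-3.3,0],0,0]
    - [[0.2,-4,0],0,0]

```text
clock: 15.62
eef_pos: [646.3, -168.2, 326.7]
tcp_rot: [-3.141, -0.0, 0.108]
contact_force: [0.2, 0.1, 0.4]
opening: -0.006
```

servo_tool:
  rows:
    - [[0,-4,0],0,0]
    - [[0,-4,0],0,0]
    - [[0,-3,0],0,0]
    - [[0,-1.5,0],0,0]
    - [[0,0,0],0,0]

```text
clock: 16.03
eef_pos: [642.2, -296.4, 326.9]
tcp_rot: [3.141, 0.001, 0.102]
contact_force: [-0.3, -0.2, -0.2]
opening: -0.001
```

```bash
cat > loc.py <<'E'
from h import *
import sys
c=np.array([523.7,-302.]);th=.105
def local(p): 
    d=np.asarray(p)[...,:2]-c;R=np.array([[np.cos(th),np.sin(th)],[-np.sin(th),np.cos(th)]]);return d@R.T
if __name__=='__main__':
    s=r.sense();print(s['eef_pos'].round(1),s['tcp_rot'].round(3),s['contact_force'].round(2),'local',local(s['eef_pos']).round(1))
    f=grab('side')
    im=cv2.cvtColor(f['frame'],cv2.COLOR_RGB2BGR)[80:280,290:490]
    cv2.imwrite('pics/'+sys.argv[1],cv2.resize(im,None,fx=3,fy=3,interpolation=cv2.INTER_CUBIC))
E
python3 loc.py s9.png
```

```text
[ 642.2 -296.4  326.9] [3.141e+00 1.000e-03 1.020e-01] [-0.35 -0.17 -0.2 ] local [118.5  -6.9]
```

View pics/s9.png

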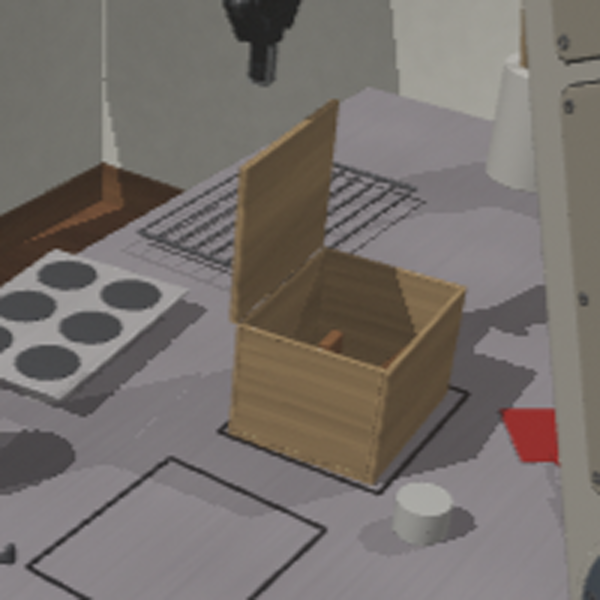

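servo_tool:
  rows:
    - [[0,0,-1.5],0,0]
    - [[0,0,-2],0,0]
    - [[-0.2,0,-1.2],0,0]
    - [[-0.4,0,-0.4],0,0]
    - [[-0.3,0,0],0,0]

```text
clock: 16.5
eef_pos: [633.5, -290.4, 275.7]
tcp_rot: [-3.14, 0.002, 0.108]
contact_force: [-0.2, -0.2, 0.9]
opening: -0.003
```

servo_tool:
  rows:
    - [[-0.3,0,0],0,0]
    - [[-0.3,0,0],0,0]
    - [[-0.3,-0.1,0],0,0]
    - [[-0.3,0,0],0,0]
    - [[-0.3,0,0],0,0]

```text
clock: 16.92
eef_pos: [619.4, -292.7, 277.8]
tcp_rot: [3.141, -0.001, 0.107]
contact_force: [-0.5, 0.1, 0.6]
opening: 0.001
```

```bash
python3 loc.py s10.png
```

```text
[ 619.4 -292.7  277.8] [ 3.141e+00 -1.000e-03  1.070e-01] [-0.52  0.14  0.61] local [96.1 -0.8]
```

View pics/s10.png

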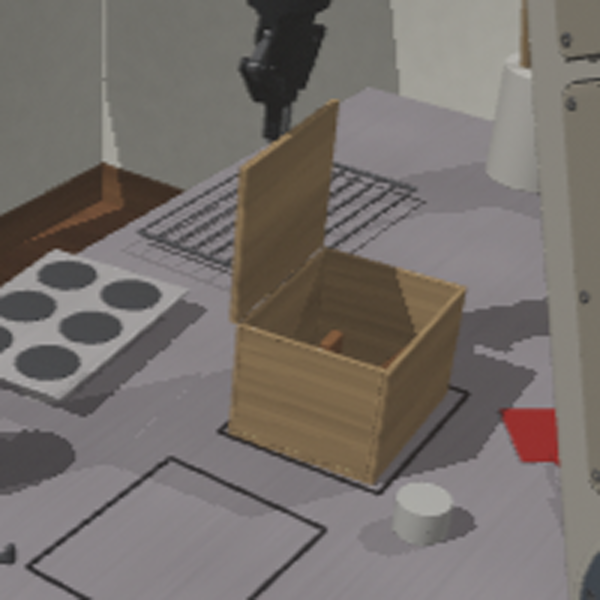

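The fingertips are just behind the lid's top edge, at (275,135). Starting to push gently.

servo_tool:
  rows:
    - [[-0.4,-0.04,-0.1],0,0]
    - [[-0.4,-0.04,0],0,0]
    - [[-0.4,-0.04,0],0,0]
    - [[-0.4,-0.04,0],0,0]
    - [[-0.4,-0.04,0],0,0]

```text
clock: 17.38
eef_pos: [599.1, -294.7, 276.1]
tcp_rot: [3.142, 0.0, 0.107]
contact_force: [1.6, -1.0, -0.6]
opening: 0.001
```

```bash
python3 loc.py s11.png
```

```text
[ 599.1 -294.7  276.1] [3.142 0.    0.107] [ 1.63 -0.97 -0.64] local [75.8 -0.6]
```

View pics/s11.png

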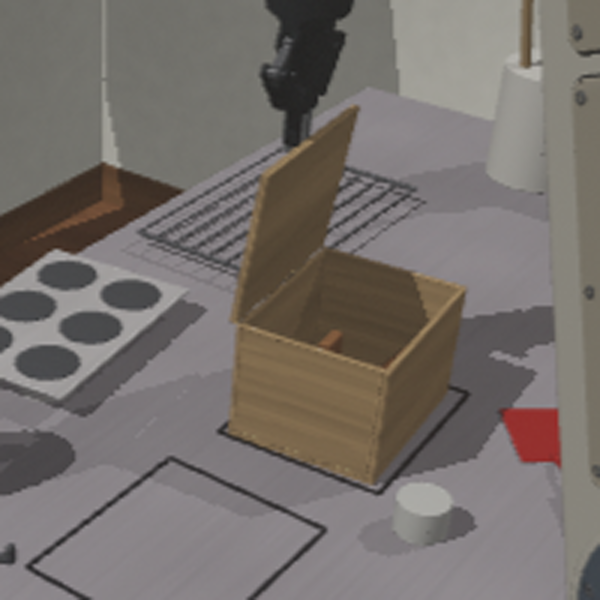

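The lid is swinging (top edge now at (310,150)) and the caddy is staying put. Continuing along the arc.

servo_tool:
  rows:
    - [[-0.6,-0.06,-0.1],0,0]
    - [[-0.6,-0.06,-0.1],0,0]
    - [[-0.6,-0.06,-0.15],0,0]
    - [[-0.6,-0.06,-0.15],0,0]
    - [[-0.6,-0.06,-0.2],0,0]

```text
clock: 17.85
eef_pos: [568.8, -297.6, 269.1]
tcp_rot: [3.142, -0.0, 0.107]
contact_force: [2.1, -0.2, 0.5]
opening: -0.001
```

servo_tool:
  rows:
    - [[-0.5,-0.05,-0.2],0,0]
    - [[-0.5,-0.05,-0.2],0,0]
    - [[-0.5,-0.05,-0.2],0,0]
    - [[-0.5,-0.05,-0.25],0,0]
    - [[-0.5,-0.05,-0.25],0,0]

```text
clock: 18.27
eef_pos: [544.0, -300.1, 257.9]
tcp_rot: [-3.142, 0.0, 0.107]
contact_force: [1.6, -0.8, -0.1]
opening: -0.004
```

```bash
python3 loc.py s12.png
```

```text
[ 544.  -300.1  257.9] [-3.142  0.     0.107] [ 1.63 -0.75 -0.11] local [20.4 -0.2]
```

View pics/s12.png

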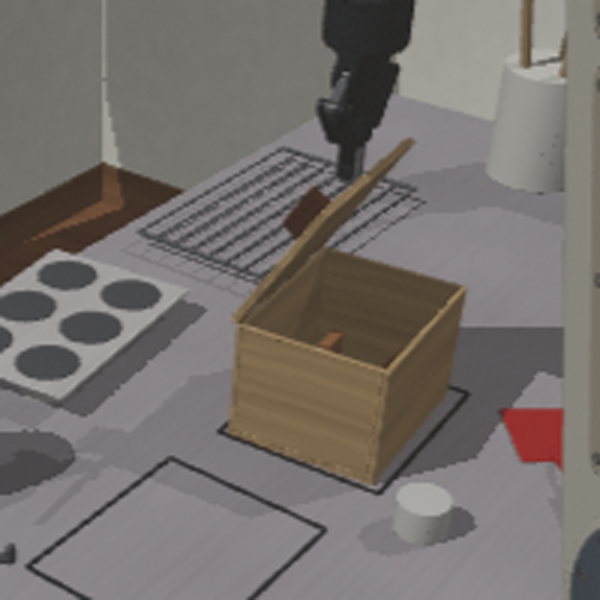

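servo_tool:
  rows:
    - [[-0.5,-0.05,-0.3],0,0]
    - [[-0.5,-0.05,-0.3],0,0]
    - [[-0.5,-0.05,-0.3],0,0]
    - [[-0.5,-0.05,-0.35],0,0]
    - [[-0.4,-0.04,-0.35],0,0]

```text
clock: 18.73
eef_pos: [519.9, -302.5, 241.7]
tcp_rot: [-3.142, 0.0, 0.107]
contact_force: [0.6, -0.6, 1.6]
opening: 0.002
```

servo_tool:
  rows:
    - [[-0.4,-0.04,-0.4],0,0]
    - [[-0.4,-0.04,-0.4],0,0]
    - [[-0.4,-0.04,-0.4],0,0]
    - [[-0.4,-0.04,-0.4],0,0]
    - [[-0.3,-0.03,-0.4],0,0]

```text
clock: 19.15
eef_pos: [501.0, -304.4, 221.7]
tcp_rot: [-3.142, 0.0, 0.107]
contact_force: [0.2, 0.2, 1.6]
opening: 0.002
```

servo_tool:
  rows:
    - [[-0.3,-0.03,-0.5],0,0]
    - [[-0.3,-0.03,-0.5],0,0]
    - [[-0.3,-0.03,-0.5],0,0]
    - [[-0.3,-0.03,-0.5],0,0]
    - [[-0.3,-0.03,-0.4],0,0]

```text
clock: 19.57
eef_pos: [486.3, -305.8, 197.4]
tcp_rot: [-3.141, 0.0, 0.107]
contact_force: [0.4, 0.6, 0.3]
opening: -0.0
```

```bash
python3 loc.py s13.png
```

```text
[ 486.3 -305.8  197.4] [-3.141  0.     0.107] [0.41 0.62 0.33] local [-37.6   0.2]
```

View pics/s13.png

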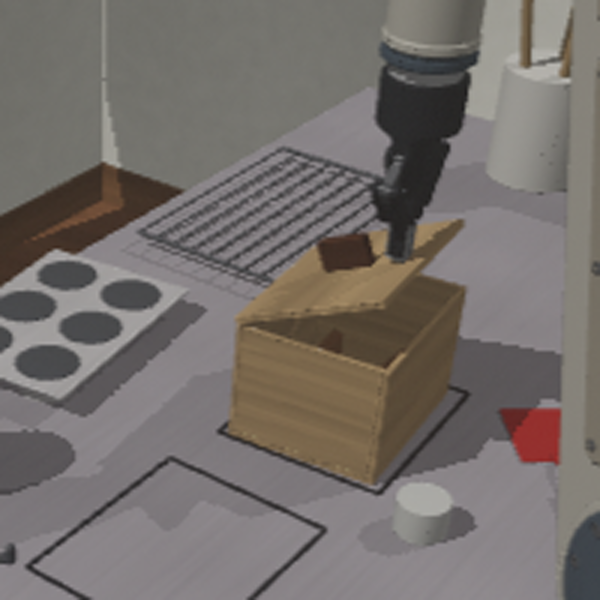

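The lid is at about 0.4 rad with the fingertip on it at (400,260). Finishing the last part slowly.

servo_tool:
  rows:
    - [[-0.2,-0.02,-0.4],0,0]
    - [[-0.2,-0.02,-0.4],0,0]
    - [[-0.2,-0.02,-0.4],0,0]
    - [[-0.2,-0.02,-0.4],0,0]
    - [[-0.1,-0.01,-0.4],0,0]

```text
clock: 20.03
eef_pos: [477.3, -306.8, 177.8]
tcp_rot: [3.142, 0.0, 0.107]
contact_force: [-1.3, -0.5, 0.8]
opening: 0.003
```

servo_tool:
  rows:
    - [[-0.1,-0.01,-0.4],0,0]
    - [[-0.1,-0.01,-0.4],0,0]
    - [[-0.1,-0.01,-0.3],0,0]
    - [[-0.1,0,-0.3],0,0]
    - [[0,0,-0.3],0,0]

```text
clock: 20.45
eef_pos: [473.4, -307.0, 160.9]
tcp_rot: [-3.142, 0.0, 0.107]
contact_force: [0.1, -0.4, 1.2]
opening: 0.001
```

servo_tool:
  rows:
    - [[0,0,-0.3],0,0]
    - [[0,0,-0.3],0,0]
    - [[0,0,-0.3],0,0]
    - [[0,0,-0.2],0,0]
    - [[0,0,-0.2],0,0]

```text
clock: 20.87
eef_pos: [473.5, -307.0, 147.9]
tcp_rot: [-3.141, 0.0, 0.107]
contact_force: [-0.7, 0.5, 0.6]
opening: 0.003
```

```bash
python3 loc.py s14.png
```

```text
[ 473.5 -307.   147.9] [-3.141  0.     0.107] [-0.71  0.5   0.58] local [-50.5   0.3]
```

View pics/s14.png

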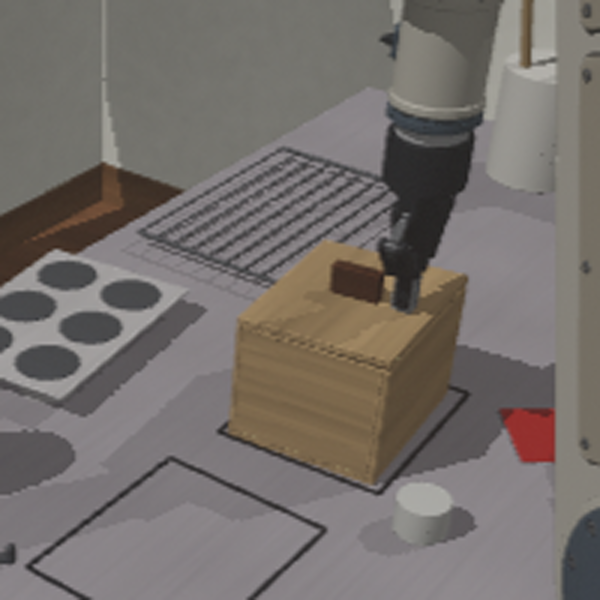

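servo_tool:
  rows:
    - [[0,0,-0.15],0,0]
    - [[0,0,-0.1],0,0]
    - [[0,0,-0.1],0,0]
    - [[0,0,0],0,0]

```text
clock: 21.25
eef_pos: [473.5, -307.0, 144.5]
tcp_rot: [-3.142, 0.0, 0.107]
contact_force: [0.2, 0.5, 0.1]
opening: 0.0
```

servo_tool:
  rows:
    - [[0,0,-0.1],0,0]
    - [[0,0,0],0,0]

```text
clock: 21.42
eef_pos: [473.7, -307.1, 144.1]
tcp_rot: [3.141, -0.0, 0.107]
contact_force: [-0.6, 0.2, 2.6]
opening: -0.001
```

servo_tool:
  rows:
    - [[0,0,-0.1],0,0]
    - [[0,0,0],0,0]

```text
clock: 21.58
eef_pos: [473.7, -307.1, 143.9]
tcp_rot: [3.141, -0.0, 0.107]
contact_force: [-3.0, 2.5, 14.1]
opening: -0.0
```

The lid is firmly seated: 14 N at the expected height of 133 mm. Backing off to check it from above.

servo_tool:
  rows:
    - [[0,0,0.5],0,0]
    - [[0,0,2],0,2]
    - [[0,0,3.5],0,4]
    - [[0,0,3.5],0,4.5]
    - [[0,0,3],0,4.5]

```text
clock: 22.0
eef_pos: [473.7, -307.0, 269.7]
tcp_rot: [3.141, -0.001, 0.107]
contact_force: [1.1, -1.1, -0.3]
opening: 0.525
```

servo_tool:
  rows:
    - [[-1.5,3.5,0],0,4.5]
    - [[-1.5,3.5,0],0,4.5]
    - [[-1.5,3.5,0],0,4.5]
    - [[-1.5,3.5,0],0,4.5]
    - [[-1.5,3.5,0],0,4.5]

```text
clock: 22.42
eef_pos: [397.5, -130.7, 267.7]
tcp_rot: [3.142, -0.001, 0.106]
contact_force: [0.4, 0.8, -0.3]
opening: 0.524
```

Run:
```python
from h import *
s=r.sense();print(s['eef_pos'],s['tcp_rot'])
f=grab('top');W=pts(f);I=f['frame'].astype(int)
im=cv2.cvtColor(f['frame'],cv2.COLOR_RGB2BGR)[170:290,300:500]
cv2.imwrite('pics/s15.png',cv2.resize(im,None,fx=4,fy=4,interpolation=cv2.INTER_CUBIC))
B=np.zeros(W.shape[:2],bool);B[180:275,400:500]=1
m=B&(abs(W[...,2]-133)<6);p=W[m];print('lid',m.sum(),cv2.minAreaRect(p[:,:2].astype(np.float32)),np.percentile(p[:,2],[2,50,98]))
A=np.c_[p[:,:2]-p[:,:2].mean(0),np.ones(len(p))];print(np.linalg.lstsq(A,p[:,2],rcond=None)[0])
m=B&(W[...,2]>150)&(W[...,2]<175)&(I.sum(-1)<300);p=W[m];print('handle',m.sum(),p.mean(0),cv2.minAreaRect(p[:,:2].astype(np.float32)))
```

```text
[ 397.53472732 -130.72574584  267.6952407 ] [ 3.14155408e+00 -5.44177281e-04  1.06096436e-01]
lid 2240 ((523.3558959960938, -301.9417724609375), (155.5677032470703, 191.7322998046875), 6.043917655944824) [127.44677777 132.03048777 138.12033359]
[-6.76573278e-04  1.11046770e-03  1.32156260e+02]
handle 93 [ 521.49599489 -301.2154147   160.16164743] ((522.136962890625, -302.33447265625), (47.66801834106445, 16.34720802307129), 2.5095415115356445)
```

View pics/s15.png

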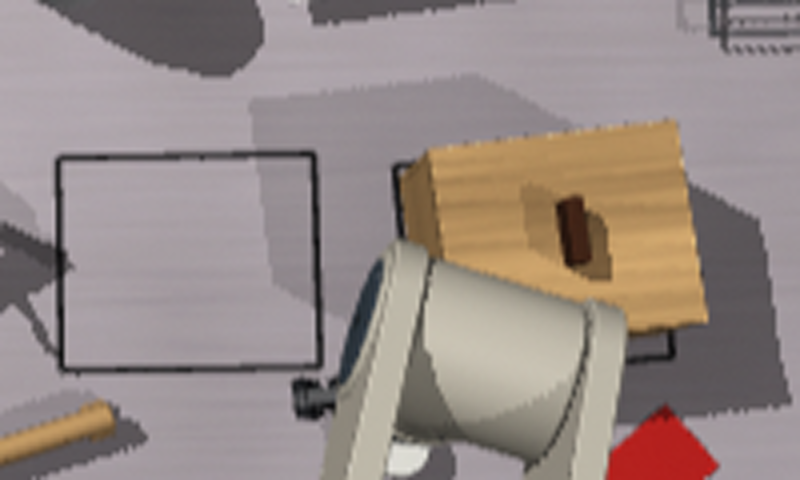

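The lid is flat on the rim (slope under 0.002), and the handle is at crop (573,230), world ≈(523,−302). Going to grip it for the slide.

servo_tool:
  rows:
    - [[2.5,-3,0],0,4.5]
    - [[2.5,-3.3,0],0,4.5]
    - [[2.5,-3.3,0],0,4.5]
    - [[2.5,-3.3,0],0,4.5]
    - [[2.5,-3.3,0],0,4.5]

```text
clock: 22.88
eef_pos: [524.6, -295.6, 267.7]
tcp_rot: [3.141, -0.0, 0.107]
contact_force: [1.0, 0.4, 0.3]
opening: 0.523
```

servo_tool:
  rows:
    - [[0,-0.9,0],0,4.5]
    - [[0,0,-3],0,4.5]
    - [[0,0,-3],0,4.5]
    - [[0,0,-2],0,4.5]
    - [[0,0,0],0,4.5]

```text
clock: 23.3
eef_pos: [521.0, -301.7, 183.2]
tcp_rot: [-3.137, 0.006, 0.107]
contact_force: [-0.5, 0.1, 0.1]
opening: 0.53
```

servo_tool:
  rows:
    - [[0,0,-1.5],0,4.5]
    - [[0,0,-1.5],0,4.5]
    - [[0,0,-0.7],0,4.5]
    - [[0,0,0],0,4.5]
    - [[0,0,0],0,4.5]

```text
clock: 23.72
eef_pos: [523.9, -303.1, 151.5]
tcp_rot: [3.141, -0.0, 0.107]
contact_force: [-0.9, 0.5, 0.3]
opening: 0.52
```

```bash
python3 loc.py s16.png
```

```text
[ 523.9 -303.1  151.5] [ 3.141 -0.     0.107] [-0.87  0.46  0.32] local [ 0.  -1.1]
```

View pics/s16.png

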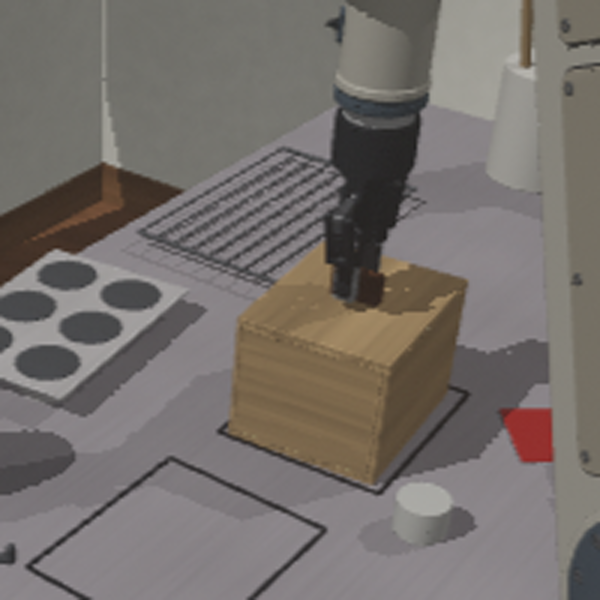

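The jaws straddle the handle at (370,285). Closing them.

servo_tool:
  rows:
    - [[0,0.1,-0.1],0,2.2]
    - [[0,0,0],0,1.2]
    - [[0,0,0],0,1]
    - [[0,0,0],0,1]
    - [[0,0,0],0,1]
  squeeze: 60

```text
clock: 24.18
eef_pos: [524.0, -302.5, 150.6]
tcp_rot: [3.14, -0.001, 0.107]
contact_force: [-0.8, -0.7, 6.2]
opening: 0.154
```

servo_tool:
  rows:
    - [[0,0.3,0],0,1]
    - [[0,0.4,0],0,1]
    - [[0,0.4,0],0,1]
    - [[0,0.4,0],0,1]
    - [[0,0.3,0],0,1]

```text
clock: 24.6
eef_pos: [524.4, -285.4, 150.6]
tcp_rot: [3.138, -0.002, 0.107]
contact_force: [-0.1, -8.0, 3.6]
opening: 0.148
```

```bash
python3 loc.py s17.png
```

```text
[ 524.4 -285.4  150.6] [ 3.138e+00 -2.000e-03  1.070e-01] [-0.09 -8.05  3.58] local [ 2.4 16.4]
```

View pics/s17.png

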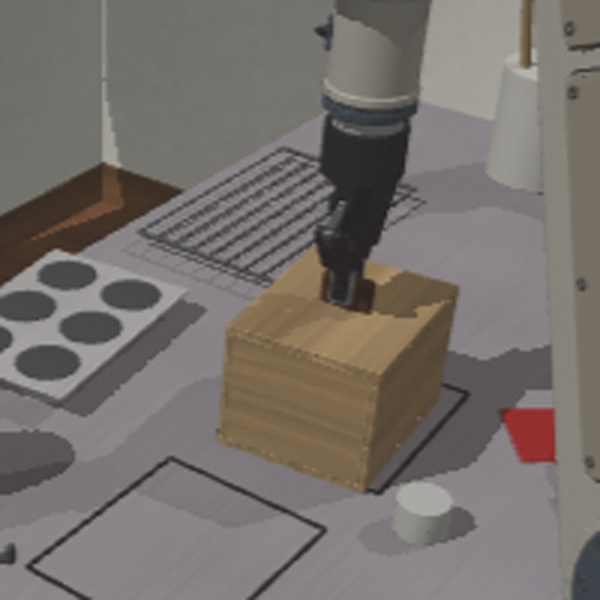

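The caddy slides flat with the grip, at about 8 N drag. Continuing towards home and turning it slowly as it goes.

servo_tool:
  rows:
    - [[0,0.6,0],0,1]
    - [[0,0.9,0],-0.01,1]
    - [[0,1,0],-0.01,1]
    - [[0,1,0],-0.01,1]
    - [[0,1,0],-0.01,1]

```text
clock: 25.07
eef_pos: [524.3, -240.2, 150.6]
tcp_rot: [3.139, -0.002, 0.067]
contact_force: [-0.3, -7.0, 4.3]
opening: 0.15
```

servo_tool:
  rows:
    - [[0,1,0],-0.01,1]
    - [[0,1,0],-0.01,1]
    - [[-0.1,1,0],-0.01,1]
    - [[-0.1,1,0],-0.01,1]
    - [[0,1,0],-0.01,1]

```text
clock: 25.48
eef_pos: [522.3, -190.1, 150.6]
tcp_rot: [3.139, -0.002, 0.017]
contact_force: [-0.0, -7.6, 4.7]
opening: 0.152
```

servo_tool:
  rows:
    - [[0,1,0],-0.01,1]
    - [[0,1,0],0,1]
    - [[0,1,0],0,1]
    - [[0,1,0],0,1]
    - [[0,1,0],0,1]

```text
clock: 25.9
eef_pos: [522.5, -140.0, 150.6]
tcp_rot: [3.139, -0.002, 0.007]
contact_force: [-1.4, -7.3, 2.7]
opening: 0.152
```

servo_tool:
  rows:
    - [[0,1,0],0,1]
    - [[0,1,0],0,1]
    - [[0,1,0],0,1]
    - [[0,1,0],0,1]
    - [[0,1,0],0,1]

```text
clock: 26.32
eef_pos: [522.4, -89.9, 150.6]
tcp_rot: [3.139, -0.002, 0.007]
contact_force: [0.6, -8.0, 5.8]
opening: 0.149
```

Run:
```python
from h import *
s=r.sense();print(s['eef_pos'],s['tcp_rot'],s['opening'],s['contact_force'])
grab('side','s18.png')
```

```text
[522.4438239  -89.90336445 150.59092073] [ 3.13927053e+00 -2.14378766e-03  7.31782212e-03] 0.14914662400935644 [ 0.59789259 -8.04130027  5.80902604]
```

View pics/s18.png

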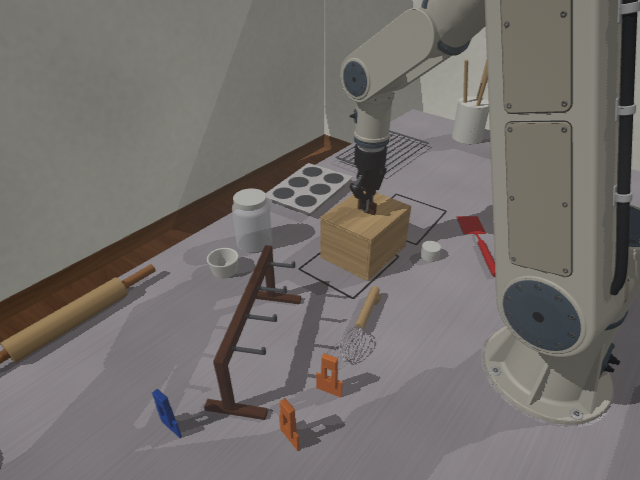

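servo_tool:
  rows:
    - [[0,1,0],0,1]
    - [[0,1,0],0,1]
    - [[0,1,0],0,1]
    - [[0,1,0],0,1]
    - [[-0.1,1,0],0,1]

```text
clock: 26.78
eef_pos: [521.6, -39.8, 150.5]
tcp_rot: [3.14, -0.002, 0.007]
contact_force: [0.8, -8.5, 5.3]
opening: 0.148
```

servo_tool:
  rows:
    - [[0,0.8,0],0,1]
    - [[0,0.5,0],0,1]
    - [[0,0.2,0],0,1]
    - [[0,0,0],0,1]
    - [[0,0,0],0,1]

```text
clock: 27.2
eef_pos: [521.4, -24.4, 150.6]
tcp_rot: [3.141, -0.002, 0.007]
contact_force: [-0.3, -3.5, 6.5]
opening: 0.15
```

Run:
```python
from h import *
s=r.sense();print(s['eef_pos'],s['tcp_rot'],s['opening'],s['contact_force'])
f=grab('top');W=pts(f)
im=cv2.cvtColor(f['frame'],cv2.COLOR_RGB2BGR)[170:290,260:460]
cv2.imwrite('pics/s19.png',cv2.resize(im,None,fx=4,fy=4,interpolation=cv2.INTER_CUBIC))
```

```text
[521.37116816 -24.39063818 150.56086974] [ 3.14072789e+00 -1.86366313e-03  7.36903875e-03] 0.14962685891558528 [-0.30302192 -3.46381075  6.45954797]
```

View pics/s19.png

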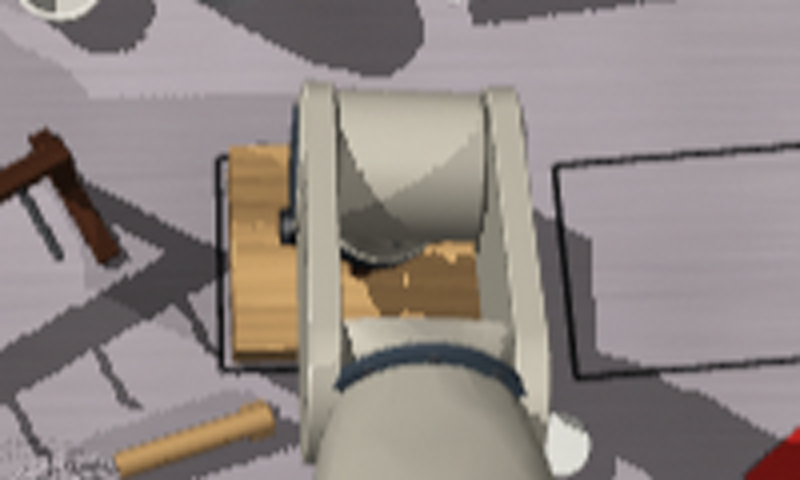

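The caddy sits inside the outline. Releasing, backing away and checking.

servo_tool:
  rows:
    - [[0,0,0],0,3]
    - [[0,0,0],0,4]
    - [[0,0,0],0,4.5]
    - [[0,0,0],0,4.5]
    - [[0,0,0],0,4.5]

```text
clock: 27.67
eef_pos: [520.4, -23.9, 149.5]
tcp_rot: [-3.141, 0.0, 0.007]
contact_force: [-0.6, 0.5, 0.5]
opening: 0.53
```

servo_tool:
  rows:
    - [[0,0,1],0,4.5]
    - [[0,0,2.5],0,4.5]
    - [[0,0,3.5],0,4.5]
    - [[0,0,3.5],0,4.5]
    - [[0,0,3],0,4.5]

```text
clock: 28.08
eef_pos: [520.6, -24.0, 287.6]
tcp_rot: [3.142, -0.001, 0.007]
contact_force: [1.3, -0.7, 0.1]
opening: 0.525
```

servo_tool:
  rows:
    - [[-1.5,-3.5,0],0,4.5]
    - [[-1.5,-3.5,0],0,4.5]
    - [[-1,-3.5,0],0,4.5]
    - [[-1,-3.5,0],0,4.5]
    - [[-1,-3.5,0],0,4.5]

```text
clock: 28.5
eef_pos: [459.8, -200.3, 285.7]
tcp_rot: [3.141, -0.001, 0.007]
contact_force: [1.3, -0.3, -0.7]
opening: 0.526
```

servo_tool:
  rows:
    - [[0,-4,0],0,4.5]
    - [[0,-4,0],0,4.5]
    - [[0,-3,0],0,4.5]
    - [[0,0,0],0,4.5]
    - [[0,0,0],0,4.5]

```text
clock: 28.92
eef_pos: [460.1, -310.3, 285.0]
tcp_rot: [-3.141, -0.0, 0.004]
contact_force: [0.7, 0.6, 0.5]
opening: 0.529
```

```bash
cat > fin.py <<'E'
from h import *
s=r.sense();print(s['eef_pos'],s['contact_force'])
f=grab('top');W=pts(f)
im=cv2.cvtColor(f['frame'],cv2.COLOR_RGB2BGR)[170:290,260:460]
cv2.imwrite('pics/s20.png',cv2.resize(im,None,fx=4,fy=4,interpolation=cv2.INTER_CUBIC))
B=np.zeros(W.shape[:2],bool);B[190:275,295:395]=1
m=B&(abs(W[...,2]-133)<6);p=W[m];print('lid',m.sum(),cv2.minAreaRect(p[:,:2].astype(np.float32)),np.median(p[:,2]))
A=np.c_[p[:,:2]-p[:,:2].mean(0),np.ones(len(p))];print(np.linalg.lstsq(A,p[:,2],rcond=None)[0])
grab('side','s20b.png')
E
python3 fin.py
```

```text
[ 460.14333595 -310.3355635   285.00545434] [0.73798509 0.63627084 0.47810939]
lid 2841 ((520.3759765625, -23.936508178710938), (156.0684051513672, 190.29811096191406), 0.5006410479545593) 132.14821031332076
[6.66423024e-04 7.80120688e-04 1.32244485e+02]
```

View pics/s20.png

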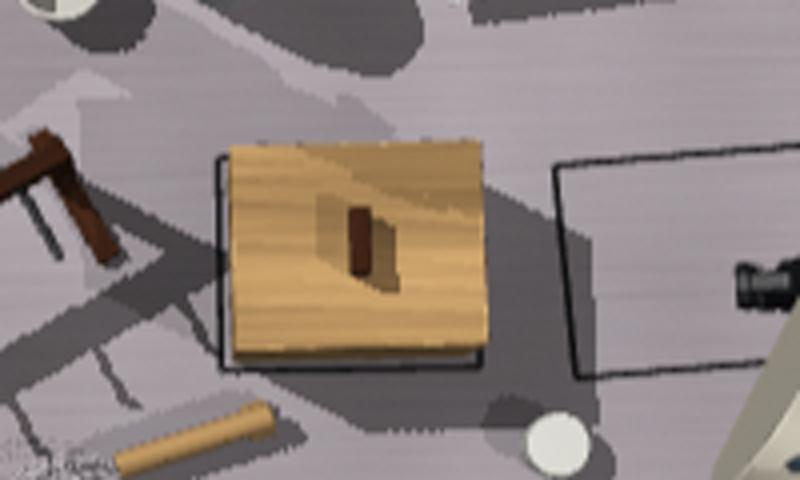

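View pics/s20b.png

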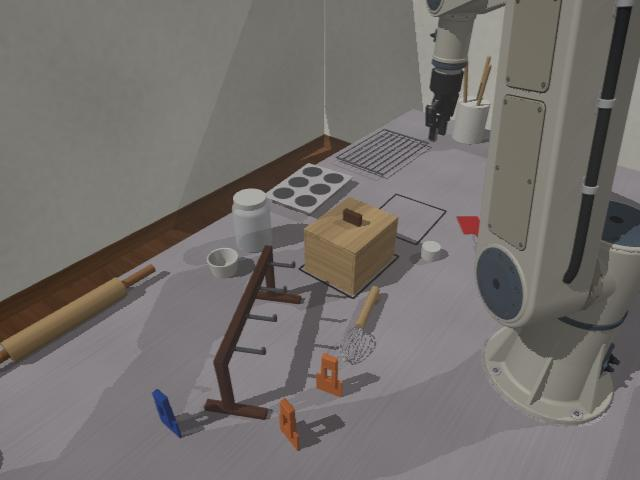

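The caddy is at (520.4,−23.9) against the outline's (521.0,−25.1), level and shut. The bystanders are in place. Since a late knock is possible, I'll wait briefly and look once more before handing in.

servo_tool:
  rows:
    - [[0,0,0],0,4.5]
    - [[0,0,0],0,4.5]
    - [[0,0,0],0,4.5]
    - [[0,0,0],0,4.5]
    - [[0,0,0],0,4.5]

```text
clock: 29.43
eef_pos: [460.7, -308.6, 284.8]
tcp_rot: [3.142, -0.0, 0.008]
contact_force: [-0.7, -0.5, -0.5]
opening: 0.528
```

servo_tool:
  rows:
    - [[0,0,0],0,4.5]
    - [[0,0,0],0,4.5]
    - [[0,0,0],0,4.5]
    - [[0,0,0],0,4.5]
    - [[0,0,0],0,4.5]

```text
clock: 29.85
eef_pos: [460.5, -309.0, 284.6]
tcp_rot: [-3.142, 0.0, 0.007]
contact_force: [0.0, 0.4, 0.2]
opening: 0.528
```

servo_tool:
  rows:
    - [[0,0,0],0,4.5]
    - [[0,0,0],0,4.5]
    - [[0,0,0],0,4.5]
    - [[0,0,0],0,4.5]
    - [[0,0,0],0,4.5]

```text
clock: 30.27
eef_pos: [460.5, -309.0, 284.6]
tcp_rot: [-3.142, 0.0, 0.007]
contact_force: [-1.0, 0.5, -0.2]
opening: 0.526
```

```bash
python3 fin.py
```

```text
[ 460.53049396 -309.02784159  284.64256651] [-1.02858891  0.50782915 -0.15628912]
lid 2832 ((520.1050415039062, -23.975143432617188), (155.43736267089844, 190.32778930664062), 0.5075575113296509) 132.26456409718094
[8.31537075e-04 7.27282675e-05 1.32364285e+02]
```

```bash
python3 -c "
from rig import r
print(r.sign_off())"
```

```text
the job is handed in; nothing more can be done
None
```

I put both scrapers that were on the rack into the caddy, pushed the lid gently shut and slid the caddy by its handle into the home outline. The job is handed in, but the hand-in reports no verdict.

- **Position:** the last check put the caddy at (520.1, −24.0), against the outline's measured centre of (521.0, −25.1). It is turned about 0.5° against the outline's 0.2°.
- **Lid and caddy:** the lid is level to about 0.001 rad at 132 mm above the counter, where a shut lid should be. The caddy stayed still over the last second or so of waiting.
- **Scrapers:** both were seen inside the caddy before the lid was shut; I couldn't see them after that.
- **Everything else:** the bystanders and the blue and orange look-alikes look unmoved in the final picture, though I didn't measure them. The canister, ramekin, whisk and timer show in full; the spatula is partly hidden by the arm.

I saw no knock to the caddy and no slip of the grip, and no check failed or disagreed.

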